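# Seat the thrust disc and set the depth index

### The arm

A 6-joint arm with a two-finger parallel gripper is mounted at the origin on the work surface. World frame = base frame: x ahead of the robot, y to its left, z up, the work surface at z = 0. Lengths are in m, angles in degrees, forces in N, time in s.
With the tool pointing down it reaches from about 0.4 to 0.825 m from the base axis. Payload 7 kg.
Tool frame: the origin (TCP) lies at the very end of the fingers, on their centre line; the grasp point (between the pads) lies 19 mm behind it; z points along the fingers, x is the direction in which the jaws open and shut, and the axes are right-handed (so a half turn about z gives the same grasp; the last joint's range is limited). The gripper opens to 88 mm and grips with 3 to 60 N. Pads are 19 mm wide; open, the fingers measure 130 mm over their backs; the gripper's body (78 mm by 193 mm) begins 47 mm behind the grasp point.
Start: joints at [89.33, 20.546, 0.682, 0, -70.136, -16.507], TCP at [0.199, 0.645, 0.227] pointing down, gripper open.
Joint ranges: [-176.03, 176.03], [-82.01, 121.73], [-58.28, 71.71], [-173.87, 95.51], [-174.79, -0.11], [-173.66, 173.66]. Speed limits (degrees/s): [136.94, 136.94, 172.46, 180, 180, 180].

### API

Orientations are given as [roll, pitch, yaw] about the fixed x, y, z axes, in that order (R = Rz(yaw) Ry(pitch) Rx(roll)).
In Python, from plant import get_state, optics, order, finder gives the robot as it stands.
- The arm moves only by the shell command python3 -m crank 'ROWS' [FORCE]. ROWS is JSON, a list of rows, each an object of numbers: "dx", "dy", "dz": the shift along the tool's x, y, z in mm; "wx", "wy", "wz": the turn, a rotation vector about the tool's x, y, z in degrees; "hand": the opening in per cent of the stroke, from 0 (shut) to 100 (fully open). A call has 1 to 10 rows; each row shifts and turns the commanded pose from where the row before left it, along the tool's axes as they then stand; what a row does not reach is not made up. A row lasts 1/8 s, in which the tool goes at most 62.5 mm and 10.7 degrees, less where a joint would pass 70% of its speed; a pose out of reach is approached as far as the arm can. A call is refused whole if a number of a shift passes 62.5 or a number of a turn 10.7, either way. A call with a gripper value outside its range is refused whole. The fingers move at their own pace and stop on an object; FORCE is the grip in N (left out, the last holds). Time passes only in rows, so rows that do not move let the fingers close. It gives the time, the measured TCP pose, the force and the opening at its end, in the units of the state.
- get_state(): the state, without advancing time (a new reading comes with each control period).
- optics.capture(name): name is "scene" or "side" or "wrist"; returns the picture (480x640x3 uint8, blue, green, red); there is no depth.
- optics.calibration(name): a dict with "intrinsics" (3x3 intrinsics, pixels), "k1" (the pictures are not rectified: a ray, as slopes to the right and down, at radius r is drawn at 1 + k1 r^2 times it, then the intrinsics apply), "R" (3x3) and "t" (3): a world point X has camera coordinates R X + t; the wrist camera has in their place "T_tool_cam" (4x4, takes a point from camera to tool coordinates, whose origin is the TCP and whose axes are the tool frame's). Camera axes: x right, y down, z forward; pixel columns grow to the right and rows downward; lengths in m; the calibration is good to about 2 mm. A picture is of the moment at which its call begins: read the wrist's pose just before it. calibration takes no time and is no camera call.
- order.close_job(): hands the job in, once; it reports no verdict.
Trained networks look in the newest picture that a camera, given by its name, has taken for a name from the list of things; names that differ only in an ending like _2 or _b are one class to them, and where a whole thing is asked for, a point or a joint stands for the part that bears it (a point fixed in the world has none). Each returns a list of dicts, best first, with "conf" (0 to 1); they miss things now and then, are a little off and sometimes report something else, mostly with a low value. They report only what shows in the picture. A call takes as long as a camera call. They do not tell look-alikes from the thing itself.
- finder.masks_of(thing, camera): "mask" (480x640 bool, what is visible of it) and "rect" ([centre column, centre row, width, height] in pixels, round what is visible of it).
- finder.place_of(thing, camera): "centre" ([column, row] in pixels: a listed point, or the origin of a listed thing).
The state is a dict: "time_s": time; "joints": joint angles; "qd": joint speeds; "joint_torque": joint torques, N m; "tcp_pos": TCP position; "eef_rot": TCP orientation; "contact_force": force on the tool from outside, world axes, zero at the start; "moment": the same for the moment, N m; "gripper_width": finger opening in m.
Only numpy, scipy, OpenCV 4.12 (cv2) and the standard library are available. Lean on these libraries where they do the work, as an engineer would, in place of code of your own. Each camera call takes 0.05 s, during which the arm holds its last target.

### The job

Take the round-headed gauge pin from the rack and press it into the bore of the clamped aluminium body until the brass disc stuck part-way down is driven right home and the pin bottoms solidly under a firm, steady push (15 to 35 N, never over 40 N). Leave the pin standing in the bore, then slide the index bar on the post beside it down until its top face is level with the top of the pin's head (within 3 mm), and let go. Leave the square-headed pin and everything else on the bench where they are.

Things in the scene. Friction and masses are not known exactly. Their poses are not given: they have to be found in the camera images.
- fixture: Fixed: dark steel base plate 16 mm high (120 mm along x; y from -85 to +185 mm) with a clamped aluminium body, 70 x 70 mm, top face 80 mm above the table. Origin on the table, on the bore axis; z up.
- disc: Brass thrust disc inside the bore, 15.6 mm wide, 6 mm thick, origin at the centre of its underside. It starts stuck 10 to 16 mm above its seat (the bottom of the bore, which no pose shows). It slides down under about 7 N, keeping that resistance all the way, stays where it is left (the pin's weight does not move it), and is a hard stop once seated.
- bore_mouth (a point): Centre of the mouth of the blind bore in the aluminium body's top face; axes as fixture. The bore is vertical, 17.5 mm wide, with a 2 mm chamfer. Its depth differs each time and is not known beforehand: with the disc seated, the pin's foot stops somewhere between 40 and 56 mm below the mouth.
- pin_head (a point): Round-headed gauge pin, bare steel, loose, about 0.12 kg; this point is the centre of its head (30 mm diameter, 30 mm tall). z points up along the pin. The shank below is 16 mm in diameter and 85 mm long, its foot chamfered. It starts upright in one of the rack's two holes, foot 20 mm above the table. Home in the bore, 29 to 45 mm of shank show under the head.
- pin_top (a point): Centre of the flat top of the gauge pin's head (15 mm above pin_head).
- pin_tip (a point): Centre of the foot of the gauge pin (100 mm below pin_head). z up along the pin.
- square_head (a point): Centre of the 30 mm square head of another, shorter steel pin (shank 16 mm by 55 mm), standing in the other hole of the rack: leave it alone.
- rack: Fixed grey rack, 70 x 170 x 45 mm, origin under its centre; its two holes lie at -50 and +50 mm along its y, each 25 mm deep; either pin may be in either hole.
- index_top (a point): Point on the flat top of the steel index bar, 90 mm from the bore axis along the fixture's +y; axes as the fixture's. The bar is 14 mm wide (along x), 14 mm deep, and runs along y from 76 mm to its clamp collar at 140 mm from the bore axis: pinch it from above across its width. The round post stands 155 mm from the bore axis, its top 200 mm above the table.
- index (a joint): Height of the index on its post, m: the bar's top face is 0.125 + this above the table; range 0 to 0.065, larger is higher. It slides up or down under about 5 N (plus its weight of 1.2 N) and stays where it is left. It starts at 0.050 to 0.062, above any place it may be needed.
- bush: Bystander: small brass bush, 26 mm wide, 14 mm high, on the fixture's base plate beside the body. Leave alone.
- spanner: Bystander: spanner lying at the left. Leave alone.
- grease: Bystander: plain metal can, 54 mm wide, 85 mm high. Leave alone.
- driver: Bystander: screwdriver lying beyond. Leave alone.
- collar: Bystander: steel shaft collar, 44 mm wide, 18 mm high. Leave alone.
- pliers: Bystander: pliers lying beyond the rack. Leave alone.
There are look-alikes about, which are no part of the job. What is shaped like the part that bears pin_head but blue or orange is not meant.

How it is judged:
By the outcome, as a careful person would: the job done as asked, in the order asked, and still so for the second after the job is handed in, with the robot touching nothing.
It also fails if it takes over 64 s, if anything falls off the work surface, if the arm or the gripper's body presses on something with over 40 N, if the wrist force passes 120 N, or if a joint passes its speed limit or range.

## Working session

There is one attempt and no reset: what is moved stays moved. The work goes in short steps, Python scripts to look and compute and a shell command to move; the robot and the scene stay as the last step left them, time stands still between calls to the robot, and variables do not carry over. Pictures are saved under pics/ and viewed, and the job is handed in when it is done.

```bash
ls; mkdir -p pics
cat > h.py <<'E'
import numpy as np, cv2
from plant import get_state, optics, order, finder
def cap(n,name):
    im=optics.capture(n); cv2.imwrite('pics/'+name,im); return im
E
python3 - <<'E'
from h import *
s=get_state(); print({k:np.round(v,3).tolist() for k,v in s.items()})
for n in ['scene','side','wrist']:
    cap(n,n+'0.png'); c=optics.calibration(n); print(n,{k:np.round(v,4).tolist() for k,v in c.items()})
E
```

```text
pics
{'time_s': 0.0, 'joints': [89.33, 20.591, 0.634, -0.023, -70.135, -16.507], 'qd': [-0.043, 0.038, -0.023, -0.047, 0.113, 0.032], 'joint_torque': [-0.0, -58.271, 29.306, 6.997, 0.007, -0.0], 'tcp_pos': [0.199, 0.644, 0.226], 'eef_rot': [-179.994, -0.094, -107.185], 'contact_force': [-0.2, -0.34, 0.472], 'moment': [-0.011, 0.079, 0.041], 'gripper_width': 0.088}
scene {'intrinsics': [[441.8493, 0.0, 319.3948], [0.0, 441.8493, 237.2342], [0.0, 0.0, 1.0]], 'k1': 0.0365, 'R': [[-0.8143, 0.5805, -0.0049], [0.4406, 0.6125, -0.6563], [-0.3779, -0.5365, -0.7545]], 't': [0.4694, -0.1924, 1.3117]}
side {'intrinsics': [[536.6238, 0.0, 320.7673], [0.0, 536.6238, 223.2974], [0.0, 0.0, 1.0]], 'k1': 0.0109, 'R': [[0.8128, -0.5824, -0.0133], [-0.4, -0.5415, -0.7394], [0.4234, 0.6063, -0.6731]], 't': [-0.4701, 0.3324, 0.8313]}
wrist {'intrinsics': [[333.4655, 0.0, 321.1185], [0.0, 333.4655, 236.4605], [0.0, 0.0, 1.0]], 'k1': -0.0387, 'T_tool_cam': [[1.0, 0.0007, -0.001, -0.0005], [-0.0004, 0.9605, 0.2782, -0.0761], [0.0012, -0.2782, 0.9605, -0.1588], [0.0, 0.0, 0.0, 1.0]]}
```

View pics/scene0.png

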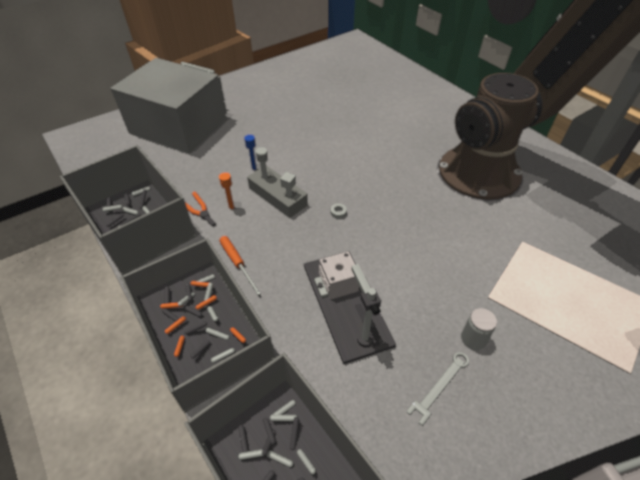

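View pics/side0.png

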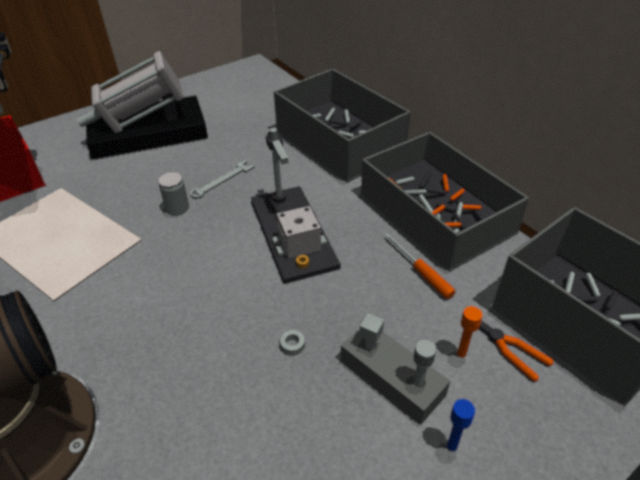

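View pics/wrist0.png

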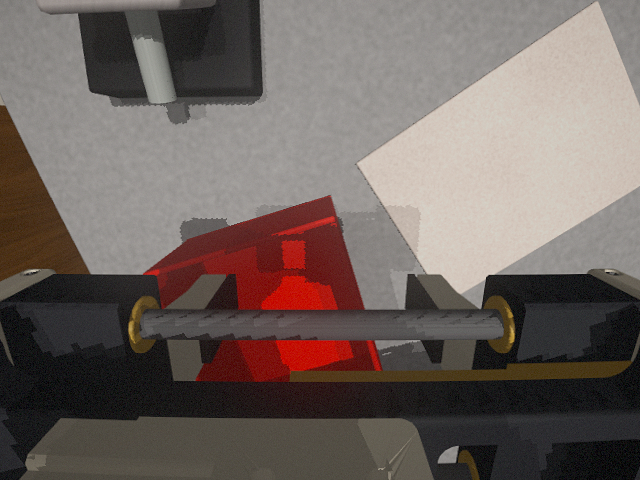

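The scene picture shows the rack, with a grey round head at (262,157) and a grey square head at (289,182). A blue pin stands at (250,142) and an orange one at (226,180). The fixture is at (340,270), with its post at about (375,300). In the side picture the round grey head is at (425,352), the square at (371,328), blue at (462,412) and orange at (471,318). The grey round head standing in the rack fits the description. Next I'll triangulate it and confirm with crops.

```bash
cat >> h.py <<'E'
def ray(n,uv,s=None):
    c=optics.calibration(n); K=np.array(c['intrinsics'],float)
    k=float(np.ravel(c['k1'])[0])
    d=[(uv[0]-K[0,2])/K[0,0],(uv[1]-K[1,2])/K[1,1]]; d=np.array(d); u=d.copy()
    for _ in range(20): u=d/(1+k*(u@u))
    v=np.array([u[0],u[1],1.0])
    if n=='wrist':
        from scipy.spatial.transform import Rotation as Ro
        T=np.array(c['T_tool_cam']); Rt=Ro.from_euler('xyz',s['eef_rot'],degrees=True).as_matrix()
        o=Rt@T[:3,3]+np.array(s['tcp_pos']); v=Rt@T[:3,:3]@v
    else:
        R=np.array(c['R']); o=-R.T@np.array(c['t']); v=R.T@v
    return o,v/np.linalg.norm(v)
def proj(n,X,s=None):
    c=optics.calibration(n);K=np.array(c['intrinsics'],float);k=float(np.ravel(c['k1'])[0])
    X=np.array(X,float)
    if n=='wrist':
        from scipy.spatial.transform import Rotation as Ro
        T=np.array(c['T_tool_cam']); Rt=Ro.from_euler('xyz',s['eef_rot'],degrees=True).as_matrix()
        p=T[:3,:3].T@(Rt.T@(X-np.array(s['tcp_pos']))-T[:3,3])
    else: p=np.array(c['R'])@X+np.array(c['t'])
    d=p[:2]/p[2]; d=d*(1+k*(d@d)); return np.array([K[0,0]*d[0]+K[0,2],K[1,1]*d[1]+K[1,2]])
def tri(rays):
    A=np.zeros((3,3));b=np.zeros(3)
    for o,v in rays:
        P=np.eye(3)-np.outer(v,v);A+=P;b+=P@o
    X=np.linalg.solve(A,b); return X,[float(np.linalg.norm((np.eye(3)-np.outer(v,v))@(X-o))) for o,v in rays]
def atz(r,z): o,v=r; return o+v*(z-o[2])/v[2]
E
python3 - <<'E'
from h import *
R={}
for n in ['scene','side']:
    for t in ['pin_head','square_head','bore_mouth','index_top','fixture','rack']:
        R[n,t]=finder.place_of(t,n)
        print(n,t,[(np.round(d['centre'],1).tolist(),round(d['conf'],2)) for d in R[n,t]])
for t in ['pin_head','square_head','bore_mouth','index_top','fixture','rack']:
    for a in R['scene',t][:3]:
        for b in R['side',t][:3]:
            X,e=tri([ray('scene',a['centre']),ray('side',b['centre'])])
            if max(e)<.012: print(t,np.round(a['centre']),np.round(b['centre']),np.round(X,4),np.round(e,4))
for n,(x,y) in {'scene':(265,165),'side':(420,370)}.items():
    im=cv2.imread(f'pics/{n}0.png'); cv2.imwrite(f'pics/crop_{n}.png',cv2.resize(im[y-65:y+85,x-90:x+90],None,fx=3,fy=3,interpolation=3))
print(get_state()['time_s'])
E
```

```text
scene pin_head [([249.3, 140.4], 0.8), ([262.1, 151.1], 0.63), ([224.2, 180.3], 0.63)]
scene square_head [([340.4, 213.6], 0.53), ([286.1, 184.7], 0.47)]
scene bore_mouth [([342.9, 268.0], 0.61), ([356.5, 270.0], 0.54)]
scene index_top [([360.7, 270.7], 0.92)]
scene fixture [([338.4, 286.6], 0.66)]
scene rack [([276.4, 194.4], 0.76)]
side pin_head [([471.9, 316.5], 0.77), ([424.1, 353.1], 0.74), ([461.1, 409.7], 0.64)]
side square_head [([368.6, 325.2], 0.87), ([299.9, 249.3], 0.51)]
side bore_mouth [([297.8, 222.3], 0.94), ([369.8, 325.4], 0.61)]
side index_top [([280.8, 155.6], 0.82)]
side fixture [([301.5, 248.8], 0.78)]
side rack [([388.2, 376.5], 0.56)]
pin_head [249. 140.] [461. 410.] [ 0.5325 -0.3998  0.1058] [0.0002 0.0002]
pin_head [262. 151.] [424. 353.] [ 0.5415 -0.3121  0.1284] [0.0009 0.0009]
pin_head [224. 180.] [472. 316.] [ 0.6669 -0.2959  0.1021] [0.0006 0.0006]
square_head [340. 214.] [300. 249.] [ 0.5136 -0.0157  0.1207] [0.0078 0.0078]
square_head [286. 185.] [369. 325.] [ 0.5341 -0.2032  0.0845] [0.0031 0.0031]
bore_mouth [343. 268.] [298. 222.] [0.5803 0.0885 0.0737] [0.0047 0.0047]
index_top [361. 271.] [281. 156.] [0.6051 0.175  0.1774] [0.0025 0.0025]
fixture [338. 287.] [302. 249.] [ 0.5847  0.0838 -0.0007] [0.003 0.003]
rack [276. 194.] [388. 376.] [ 0.5348 -0.2605  0.0059] [0.0038 0.0038]
0.75
```

```bash
python3 -c "
import cv2,numpy as np
a=cv2.imread('pics/crop_scene.png');b=cv2.imread('pics/crop_side.png')
cv2.imwrite('pics/crop01.png',cv2.resize(np.hstack([a,b]),(800,333)))"
```

```text
(no output)
```

View pics/crop01.png

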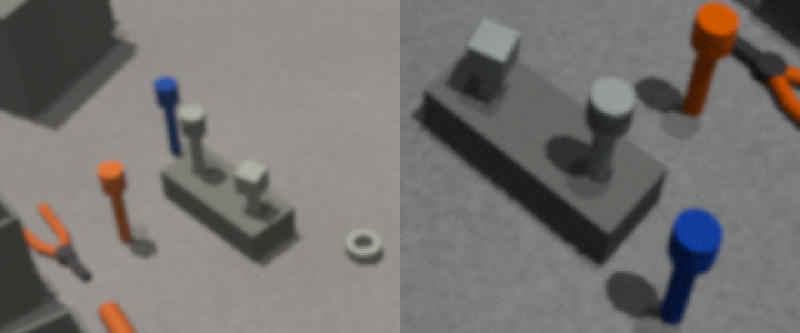

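The crops confirm it: the grey round head stands in the rack's far (-y) hole, next to the square head. The blue and orange pins stand outside the rack. Now I'll move over the fixture for a wrist look.

```bash
cat >> h.py <<'E'
def rel(pos,yaw=None):
    from scipy.spatial.transform import Rotation as Ro
    s=get_state(); Rt=Ro.from_euler('xyz',s['eef_rot'],degrees=True)
    d=Rt.as_matrix().T@(np.array(pos)-np.array(s['tcp_pos']))*1000
    out=['shift mm',np.round(d,1)]
    if yaw is not None:
        w=(Rt.inv()*Ro.from_euler('xyz',[180,0,yaw],degrees=True)).as_rotvec(degrees=True); out+=['turn',np.round(w,2)]
    print(*out,'t',s['time_s'],'tcp',np.round(s['tcp_pos'],4),np.round(s['eef_rot'],2),'F',np.round(s['contact_force'],1),'j',np.round(s['joints'],1))
E
python3 -m crank '[{"dx":32,"dy":-41,"dz":-8},{"dx":32,"dy":-41,"dz":-8},{"dx":32,"dy":-41,"dz":-8},{"dx":32,"dy":-41,"dz":-8},{"dx":32,"dy":-41,"dz":-8},{"dx":32,"dy":-41,"dz":-8},{"dx":32,"dy":-41,"dz":-8},{"dx":32,"dy":-41,"dz":-8},{"dx":32,"dy":-41,"dz":-8},{"dx":32,"dy":-41,"dz":-8}]'
python3 -m crank '[{"wz":10},{"wz":10},{"wz":10},{"wz":10},{"wz":10},{"wz":10},{"wz":10},{"wz":10},{"wz":9},{}]'
python3 -c "
from h import *
rel([.58,.088,.33],164)"
```

```text
shift mm [ 419.6 -528.1 -103.5] turn [ 0.    0.   88.82] t 0.75 tcp [0.1993 0.6449 0.2266] [ 180.      0.   -107.18] F [-0.6 -0.5 -0.5] j [ 89.3  20.5   0.7   0.  -70.1 -16.5]validation failed for argument at $[0]...
validation failed for argument at $[0]...
```

```bash
python3 -m crank '[{"dx":32,"dy":-41,"dz":-8,"wx":0,"wy":0,"wz":0,"hand":100}]'; python3 -m crank --help | head -20
```

```text
time_s: 0.88
tcp_pos: [0.228, 0.603, 0.2329]
eef_rot: [-180.0, -0.1, -107.0]
contact_force: [-0.1, -0.2, -0.0]
gripper_width: 0.0876invalid input: not JSON, or not a number
```

```bash
python3 -m crank '[{"dx":32,"dy":-41,"dz":-8,"wx":0,"wy":0,"wz":0,"hand":100},{"dx":32,"dy":-41,"dz":-8,"wx":0,"wy":0,"wz":0,"hand":100},{"dx":32,"dy":-41,"dz":-8,"wx":0,"wy":0,"wz":0,"hand":100},{"dx":32,"dy":-41,"dz":-8,"wx":0,"wy":0,"wz":0,"hand":100},{"dx":32,"dy":-41,"dz":-8,"wx":0,"wy":0,"wz":0,"hand":100},{"dx":32,"dy":-41,"dz":-8,"wx":0,"wy":0,"wz":0,"hand":100},{"dx":32,"dy":-41,"dz":-8,"wx":0,"wy":0,"wz":0,"hand":100},{"dx":32,"dy":-41,"dz":-8,"wx":0,"wy":0,"wz":0,"hand":100},{"dx":32,"dy":-41,"dz":-8,"wx":0,"wy":0,"wz":0,"hand":100},{"dx":32,"dy":-41,"dz":-8,"wx":0,"wy":0,"wz":0,"hand":100}]'
python3 -m crank '[{"dx":0,"dy":0,"dz":0,"wx":0,"wy":0,"wz":10,"hand":100},{"dx":0,"dy":0,"dz":0,"wx":0,"wy":0,"wz":10,"hand":100},{"dx":0,"dy":0,"dz":0,"wx":0,"wy":0,"wz":10,"hand":100},{"dx":0,"dy":0,"dz":0,"wx":0,"wy":0,"wz":10,"hand":100},{"dx":0,"dy":0,"dz":0,"wx":0,"wy":0,"wz":10,"hand":100},{"dx":0,"dy":0,"dz":0,"wx":0,"wy":0,"wz":10,"hand":100},{"dx":0,"dy":0,"dz":0,"wx":0,"wy":0,"wz":10,"hand":100},{"dx":0,"dy":0,"dz":0,"wx":0,"wy":0,"wz":10,"hand":100},{"dx":0,"dy":0,"dz":0,"wx":0,"wy":0,"wz":9,"hand":100}]'
python3 -c "
from h import *
rel([.58,.088,.33],164)"
```

```text
time_s: 2.12
tcp_pos: [0.527, 0.1739, 0.3152]
eef_rot: [-180.0, 0.0, -107.2]
contact_force: [1.0, 1.4, -0.1]
gripper_width: 0.0877
time_s: 3.25
tcp_pos: [0.5262, 0.1753, 0.3147]
eef_rot: [180.0, 0.0, 163.5]
contact_force: [-0.6, -0.0, 0.4]
gripper_width: 0.088
shift mm [-76.3 -68.5 -15.3] turn [ 0.01  0.01 -0.49] t 3.25 tcp [0.5262 0.1753 0.3147] [1.7999e+02 1.0000e-02 1.6351e+02] F [-0.6 -0.   0.4] j [ 38.7   6.5  -6.4  -0.  -77.1 -55.1]
```

```bash
python3 -m crank '[{"dx":-38,"dy":-35,"dz":-7,"wx":0,"wy":0,"wz":0,"hand":100},{"dx":-38,"dy":-34,"dz":-8,"wx":0,"wy":0,"wz":0,"hand":100},{"dx":0,"dy":0,"dz":0,"wx":0,"wy":0,"wz":0,"hand":100},{"dx":0,"dy":0,"dz":0,"wx":0,"wy":0,"wz":0,"hand":100}]'
python3 - <<'E'
from h import *
s=get_state(); cap('wrist','w1.png'); cap('side','s1.png')
for t in ['bore_mouth','index_top']:
    p=finder.place_of(t,'wrist')
    for d in p: print(t,np.round(d['centre'],1),round(d['conf'],2),np.round(atz(ray('wrist',d['centre'],s),.08 if t[0]=='b' else .18),4))
rel([.58,.088,.33],164)
E
```

```text
time_s: 3.75
tcp_pos: [0.5799, 0.0877, 0.3294]
eef_rot: [180.0, -0.0, 163.8]
contact_force: [-0.3, 0.3, -0.1]
gripper_width: 0.0876
bore_mouth [314.6 205.9] 0.7 [0.5898 0.0896 0.08  ]
index_top [315.7 312. ] 0.65 [0.613  0.1783 0.18  ]
shift mm [-0.6 -0.6 -0.4] turn [ 0.01 -0.   -0.1 ] t 3.95 tcp [0.5796 0.0887 0.3296] [179.99  -0.   163.9 ] F [0.2 0.8 0.2] j [ 27.8   9.4  -1.1  -0.  -79.5 -43.9]
```

View pics/w1.png

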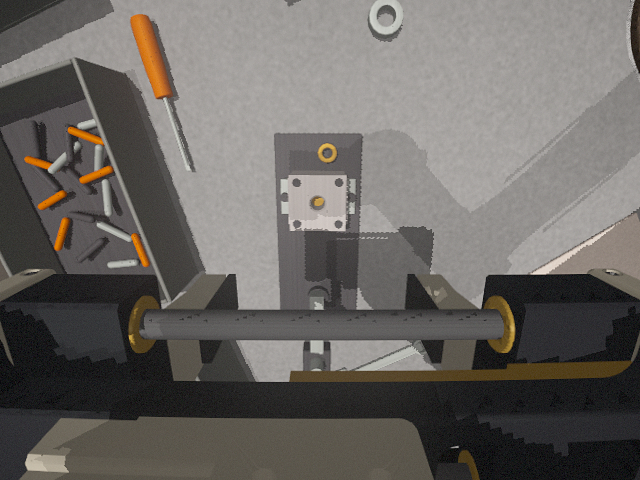

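The wrist view shows the body top at about (318,203) with the brass disc visible in the bore near (318,202). The index bar runs under the gripper rod at column 316, rows 285–360, and the bush is at (327,153). Next I'll enlarge and measure the rim and edges.

Run:
```python
from h import *
im=cv2.imread('pics/w1.png'); c=im[160:245,270:370]
cv2.imwrite('pics/w1c.png',cv2.resize(c,None,fx=7,fy=7,interpolation=cv2.INTER_CUBIC))
im=cv2.imread('pics/s1.png'); c=im[110:300,220:360]
cv2.imwrite('pics/s1c.png',cv2.resize(c,None,fx=3,fy=3,interpolation=cv2.INTER_CUBIC))
```

```text
(no output)
```

View pics/w1c.png

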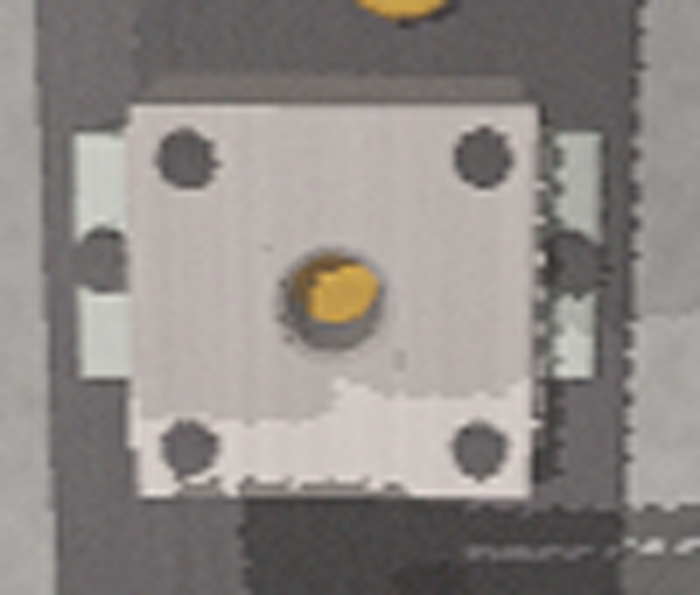

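View pics/s1c.png

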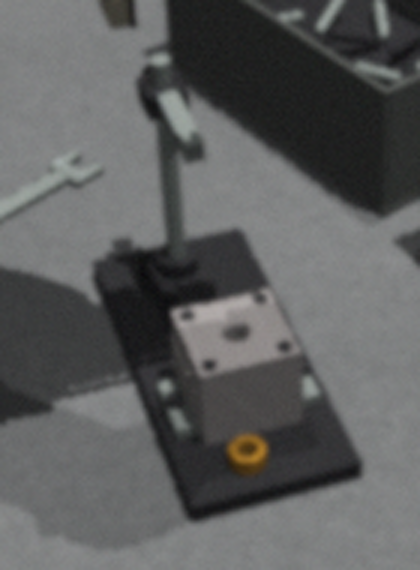

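Run:
```python
from h import *
s=get_state()
f=lambda x,y:np.array([(x+.5)/7-.5+270,(y+.5)/7-.5+160])
H=[atz(ray('wrist',f(*p),s),.08) for p in [(186,158),(483,157),(478,447),(189,448)]]
H=np.array(H);m=H.mean(0);print(m,np.round([np.linalg.norm(H[i]-H[(i+1)%4])*1000 for i in range(4)],1))
for a,b,k in [(1,0,'x'),(2,3,'x'),(0,3,'y'),(1,2,'y')]:
    # fixture axis: image right = tool +x
    d=H[a]-H[b]; print(k,np.degrees(np.arctan2(d[1],d[0])))
C=np.array([atz(ray('wrist',f(*p),s),.08) for p in [(128,105),(537,105),(530,497),(137,497)]])
print(C.mean(0),np.round([np.linalg.norm(C[i]-C[(i+1)%4])*1000 for i in range(4)],1))
for i in range(4):
    d=C[(i+1)%4]-C[i]; print(np.degrees(np.arctan2(d[1],d[0])))
print('bore',atz(ray('wrist',f(333,301),s),.08))
r=[ray('scene',(342.9,268)),ray('side',(297.8,222.3))]
for q in r: print(atz(q,.08))
for n in ['side','scene']: print(n,proj(n,m))
```

```text
[0.58544587 0.08829958 0.08      ] [51.7 52.  52.1 52. ]
x 164.10219552456118
x 164.1195399699098
y -106.65203644212491
y -106.25871701788299
[0.58563815 0.08833531 0.08      ] [70.8 70.3 71.3 70.3]
163.90833622359708
74.05974749645574
-16.08364556800544
-106.3042723820771
bore [0.58541428 0.08757934 0.08      ]
[0.57936521 0.09469428 0.08      ]
[0.58024499 0.07957205 0.08      ]
side [297.53409769 218.92155926]
scene [338.97602164 267.40667811]
```

```bash
python3 -m crank '[{"dx":-9,"dy":-49,"dz":0,"wx":0,"wy":0,"wz":0,"hand":100},{"dx":-9,"dy":-49,"dz":0,"wx":0,"wy":0,"wz":0,"hand":100},{"dx":-9,"dy":-49,"dz":0,"wx":0,"wy":0,"wz":0,"hand":100},{"dx":-9,"dy":-49,"dz":0,"wx":0,"wy":0,"wz":0,"hand":100},{"dx":-9,"dy":-49,"dz":0,"wx":0,"wy":0,"wz":0,"hand":100},{"dx":-9,"dy":-49,"dz":0,"wx":0,"wy":0,"wz":0,"hand":100},{"dx":-9,"dy":-49,"dz":0,"wx":0,"wy":0,"wz":0,"hand":100},{"dx":-9,"dy":-49,"dz":0,"wx":0,"wy":0,"wz":0,"hand":100},{"dx":0,"dy":0,"dz":0,"wx":0,"wy":0,"wz":0,"hand":100},{"dx":0,"dy":0,"dz":0,"wx":0,"wy":0,"wz":0,"hand":100}]'
python3 - <<'E'
from h import *
s=get_state(); im=cap('wrist','w2.png')
for t,z in [('pin_top',.135),('pin_head',.12),('square_head',.09)]:
    p=finder.place_of(t,'wrist')
    for d in p: print(t,np.round(d['centre'],1),round(d['conf'],2),np.round(atz(ray('wrist',d['centre'],s),z),4))
rel([.541,-.31,.33],163.9)
E
```

```text
time_s: 5.2
tcp_pos: [0.54, -0.3081, 0.3294]
eef_rot: [180.0, -0.0, 163.8]
contact_force: [-0.3, 0.5, 0.3]
gripper_width: 0.0879
pin_top [223.5 246.2] 0.79 [ 0.6566 -0.3007  0.135 ]
pin_top [301.6 124.1] 0.69 [ 0.5348 -0.4002  0.135 ]
pin_top [319.6 216.3] 0.65 [ 0.544  -0.3036  0.135 ]
pin_head [228.2 242.5] 0.67 [ 0.6555 -0.3001  0.12  ]
pin_head [314.2 206.4] 0.62 [ 0.5476 -0.3129  0.12  ]
pin_head [302.  123.9] 0.6 [ 0.535  -0.4011  0.12  ]
square_head [352.3 276.2] 0.97 [ 0.5286 -0.2062  0.09  ]
shift mm [-1.3 -2.3 -0.1] turn [0.   0.03 0.03] t 5.4 tcp [ 0.5404 -0.3074  0.3299] [1.8000e+02 3.0000e-02 1.6393e+02] F [ 0.5  0.2 -0.2] j [-11.7  12.9   3.3  -0.  -80.4  -4.4]
```

View pics/w2.png

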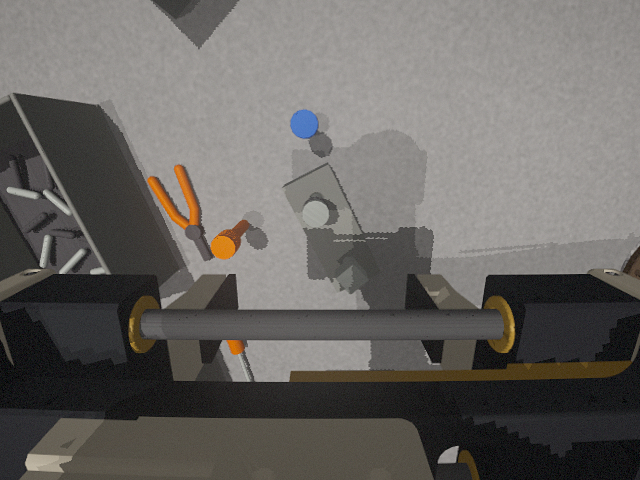

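The round grey head shows at about (316,214) on the rack. The square head is at (349,277), blue at (304,124) and orange at (224,245). I'll fit the head's circle.

Run:
```python
from h import *
s=get_state()
im=cv2.imread('pics/w2.png'); c=im[185:245,280:350]
cv2.imwrite('pics/w2c.png',cv2.resize(c,None,fx=8,fy=8,interpolation=cv2.INTER_CUBIC))
g=cv2.GaussianBlur(cv2.cvtColor(im,6),(3,3),0)
m=(g>150).astype(np.uint8); 
n,l,st,ce=cv2.connectedComponentsWithStats(m)
for i in range(1,n):
    if abs(ce[i][0]-316)<20 and abs(ce[i][1]-214)<20: print(st[i],ce[i],np.round(atz(ray('wrist',ce[i],s),.135),4))
print(g[190:240:4,316],g[214,290:345:3])
```

```text
[302 201  26  26 533] [314.66228893 213.89681051] [ 0.5489 -0.3069  0.135 ]
[130  99  81 167 168 164 164 163 162 158  95  95  95] [157 157 150 150 155 165 166 163 163 165 163 162 166 110  95  95 114 147
 146]
```

View pics/w2c.png

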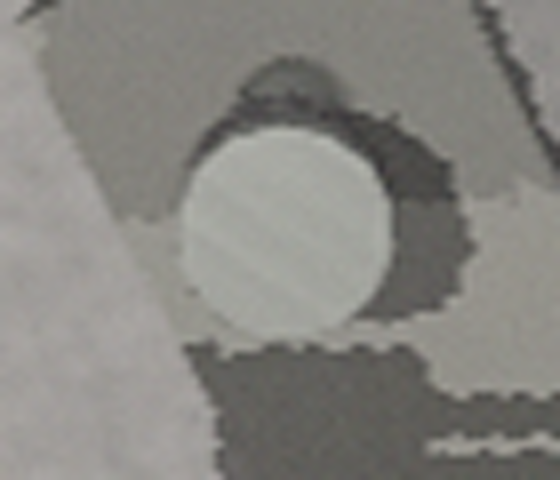

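Run:
```python
from h import *
s=get_state()
X=atz(ray('wrist',(315.5,213.3),s),.135); print(X)
for n in ['scene','side']: print(n,proj(n,X))
rel([X[0],X[1],.2],163.9)
```

```text
[ 0.54781585 -0.3073159   0.135     ]
scene [260.34866067 150.81986692]
side [424.88108909 346.16262457]
shift mm [ -7.1   2.2 129.9] turn [0.   0.03 0.03] t 5.4 tcp [ 0.5404 -0.3074  0.3299] [1.8000e+02 3.0000e-02 1.6393e+02] F [ 0.5  0.2 -0.2] j [-11.7  12.9   3.3  -0.  -80.4  -4.4]
```

```bash
python3 -m crank '[{"dx":-7,"dy":2,"dz":45,"wx":0,"wy":0,"wz":0,"hand":100},{"dx":0,"dy":0,"dz":45,"wx":0,"wy":0,"wz":0,"hand":100},{"dx":0,"dy":0,"dz":40,"wx":0,"wy":0,"wz":0,"hand":100},{"dx":0,"dy":0,"dz":0,"wx":0,"wy":0,"wz":0,"hand":100},{"dx":0,"dy":0,"dz":0,"wx":0,"wy":0,"wz":0,"hand":100}]'
python3 - <<'E'
from h import *
s=get_state(); im=cap('wrist','w3.png'); cap('side','s3.png')
c=cv2.imread('pics/s3.png')[240:440,320:500]; cv2.imwrite('pics/s3c.png',cv2.resize(c,None,fx=3,fy=3,interpolation=2))
rel([.5478,-.3073,.101],163.9)
E
```

```text
time_s: 6.02
tcp_pos: [0.5484, -0.3087, 0.2016]
eef_rot: [-180.0, 0.1, 163.9]
contact_force: [-0.7, -0.5, 0.4]
gripper_width: 0.0878
shift mm [  1.5   1.3 101. ] turn [-0.02  0.21 -0.04] t 6.125 tcp [ 0.5486 -0.3088  0.202 ] [-179.98    0.21  163.86] F [0.6 0.5 0.6] j [-11.6  17.1  -7.6   0.  -65.1  -4.5]
```

View pics/w3.png

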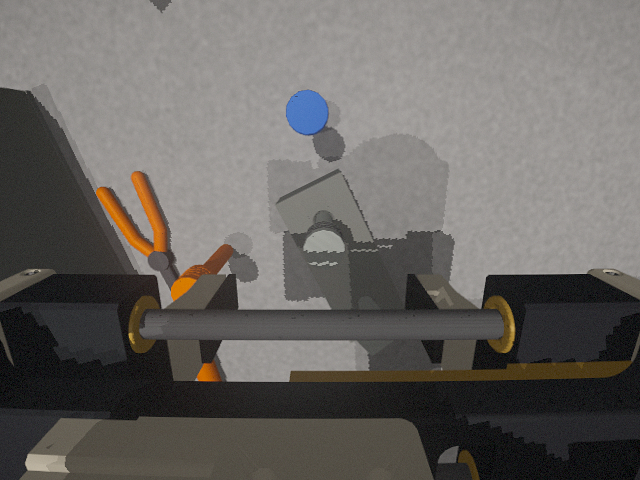

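View pics/s3c.png

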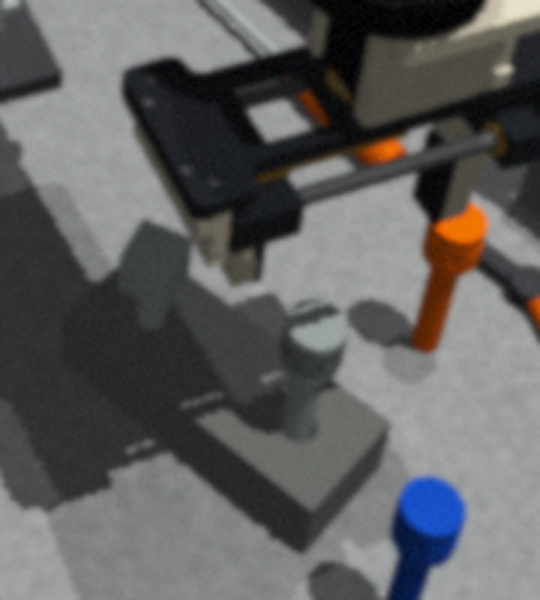

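The wrist view shows the head between the fingers with its top centre at about (324,248). The orange pin stays outside the left finger. I'll check the position from this second height.

Run:
```python
from h import *
s=get_state()
im=cv2.imread('pics/w3.png'); c=im[205:275,280:370]
cv2.imwrite('pics/w3c.png',cv2.resize(c,None,fx=8,fy=8,interpolation=cv2.INTER_CUBIC))
for p in [(324,248),(307,113)]: print(np.round(atz(ray('wrist',p,s),.135 if p[0]==324 else .12),4))
print(proj('wrist',[.5478,-.3073,.135],s))
```

```text
[ 0.5477 -0.3089  0.135 ]
[ 0.5334 -0.4005  0.12  ]
[324.4524911  250.14269461]
```

View pics/w3c.png

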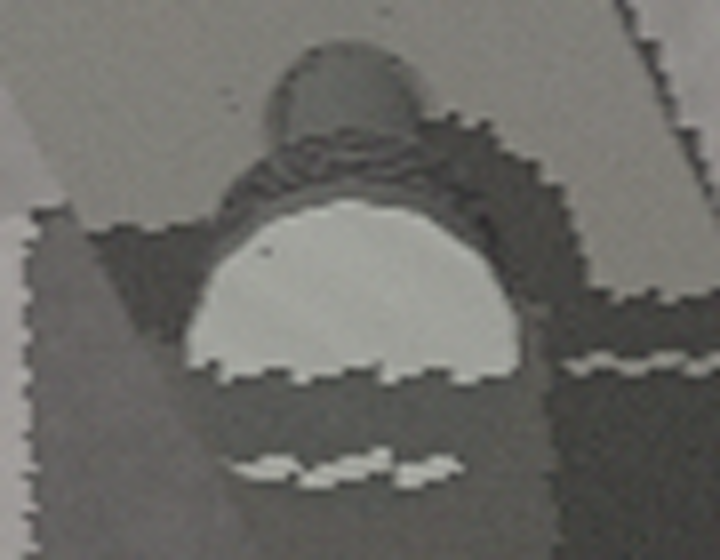

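Both heights agree: the pin axis is at (0.548, -0.307), and the head diameter and height match what was given. Now I'll descend and grip.

```bash
python3 -m crank '[{"dx":1,"dy":1,"dz":35,"wx":0,"wy":0,"wz":0,"hand":100},{"dx":0,"dy":0,"dz":35,"wx":0,"wy":0,"wz":0,"hand":100},{"dx":0,"dy":0,"dz":31,"wx":0,"wy":0,"wz":0,"hand":100},{"dx":0,"dy":0,"dz":0,"wx":0,"wy":0,"wz":0,"hand":100},{"dx":0,"dy":0,"dz":0,"wx":0,"wy":0,"wz":0,"hand":100}]' 60
python3 -m crank '[{"dx":0,"dy":0,"dz":0,"wx":0,"wy":0,"wz":0,"hand":0},{"dx":0,"dy":0,"dz":0,"wx":0,"wy":0,"wz":0,"hand":0},{"dx":0,"dy":0,"dz":0,"wx":0,"wy":0,"wz":0,"hand":0},{"dx":0,"dy":0,"dz":0,"wx":0,"wy":0,"wz":0,"hand":0},{"dx":0,"dy":0,"dz":0,"wx":0,"wy":0,"wz":0,"hand":0},{"dx":0,"dy":0,"dz":0,"wx":0,"wy":0,"wz":0,"hand":0}]' 60
python3 -c "
from h import *
rel([.5478,-.3073,.101],163.9)"
```

```text
time_s: 6.75
tcp_pos: [0.5479, -0.3079, 0.1007]
eef_rot: [-180.0, 0.2, 163.9]
contact_force: [-0.5, -0.8, 1.3]
gripper_width: 0.0876
time_s: 7.5
tcp_pos: [0.5465, -0.3074, 0.0985]
eef_rot: [-180.0, -0.0, 163.8]
contact_force: [-0.3, -0.9, -1.1]
gripper_width: 0.0332
shift mm [-1.2  0.5 -2.5] turn [-0.   -0.01 -0.08] t 7.5 tcp [ 0.5465 -0.3074  0.0985] [-1.8000e+02 -1.0000e-02  1.6382e+02] F [-0.3 -0.9 -1.1] j [-11.5  22.2 -14.9   0.  -53.   -4.6]
```

```bash
python3 -m crank '[{"dx":0,"dy":0,"dz":0,"wx":0,"wy":0,"wz":0,"hand":0},{"dx":0,"dy":0,"dz":0,"wx":0,"wy":0,"wz":0,"hand":0},{"dx":0,"dy":0,"dz":0,"wx":0,"wy":0,"wz":0,"hand":0}]' 60
python3 -m crank '[{"dx":0,"dy":0,"dz":-15,"wx":0,"wy":0,"wz":0,"hand":0},{"dx":0,"dy":0,"dz":-15,"wx":0,"wy":0,"wz":0,"hand":0},{"dx":0,"dy":0,"dz":-30,"wx":0,"wy":0,"wz":0,"hand":0},{"dx":0,"dy":0,"dz":-30,"wx":0,"wy":0,"wz":0,"hand":0},{"dx":0,"dy":0,"dz":-30,"wx":0,"wy":0,"wz":0,"hand":0},{"dx":0,"dy":0,"dz":0,"wx":0,"wy":0,"wz":0,"hand":0},{"dx":0,"dy":0,"dz":0,"wx":0,"wy":0,"wz":0,"hand":0}]'
python3 -c "
from h import *
s=get_state();im=cap('wrist','w4.png'); cap('side','s4.png'); cap('scene','c4.png')
a=cv2.imread('pics/s4.png')[200:440,320:500];b=cv2.imread('pics/c4.png')[60:240,200:335]
cv2.imwrite('pics/m4.png',np.hstack([cv2.resize(a,(390,520)),cv2.resize(b,(390,520))]))
rel([.585,.088,.23],163.9)"
```

```text
time_s: 7.88
tcp_pos: [0.5466, -0.3074, 0.0985]
eef_rot: [180.0, -0.0, 163.8]
contact_force: [-0.1, -0.5, -0.9]
gripper_width: 0.0281
time_s: 8.75
tcp_pos: [0.5462, -0.3071, 0.2188]
eef_rot: [180.0, 0.0, 163.8]
contact_force: [-0.0, -0.1, -2.2]
gripper_width: 0.0283
shift mm [ 72.7 390.4 -12.1] turn [ 0.   -0.1  -0.08] t 8.9 tcp [ 0.546  -0.3072  0.2177] [ 1.8000e+02 -1.0000e-01  1.6382e+02] F [-0.6 -0.2 -1.8] j [-11.5  16.4  -6.5  -0.  -67.2  -4.6]
```

View pics/m4.png

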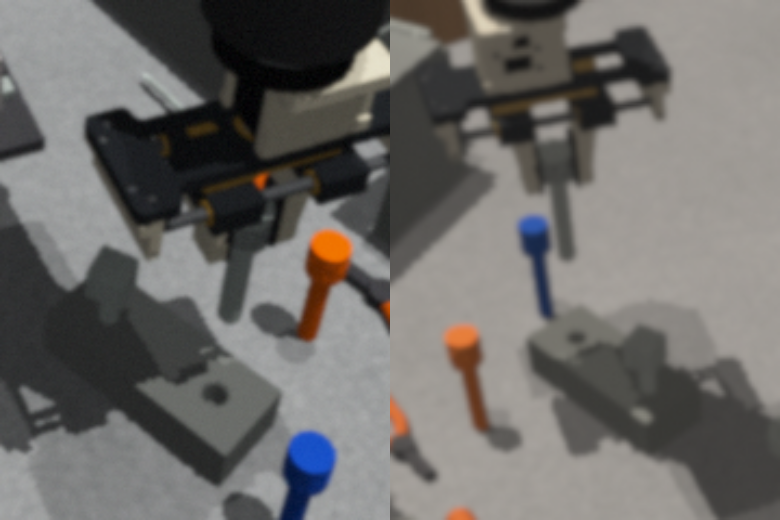

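View pics/w4.png

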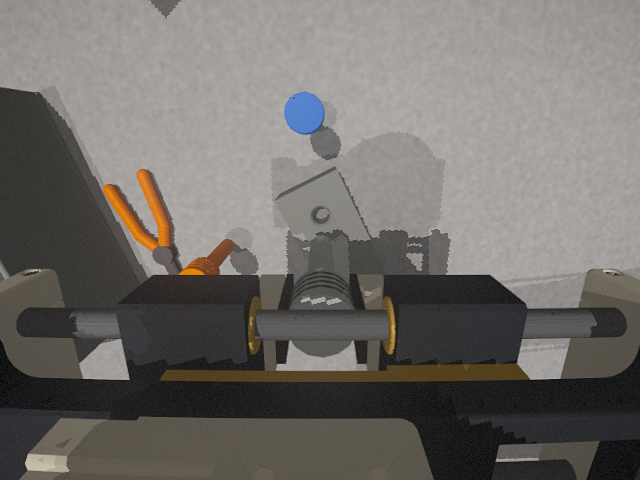

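The pin hangs straight in the jaws and the rack hole is empty. The square, blue and orange pins are untouched. Now I'll carry it over the bore.

```bash
python3 -m crank '[{"dx":9,"dy":48,"dz":0,"wx":0,"wy":0,"wz":0,"hand":0},{"dx":9,"dy":49,"dz":0,"wx":0,"wy":0,"wz":0,"hand":0},{"dx":9,"dy":49,"dz":0,"wx":0,"wy":0,"wz":0,"hand":0},{"dx":9,"dy":49,"dz":0,"wx":0,"wy":0,"wz":0,"hand":0},{"dx":9,"dy":49,"dz":0,"wx":0,"wy":0,"wz":0,"hand":0},{"dx":9,"dy":49,"dz":0,"wx":0,"wy":0,"wz":0,"hand":0},{"dx":9,"dy":49,"dz":0,"wx":0,"wy":0,"wz":0,"hand":0},{"dx":9.5,"dy":48.5,"dz":0,"wx":0,"wy":0,"wz":0,"hand":0},{"dx":0,"dy":0,"dz":20,"wx":0,"wy":0,"wz":0,"hand":0},{"dx":0,"dy":0,"dz":0,"wx":0,"wy":0,"wz":0,"hand":0}]'
python3 - <<'E'
from h import *
s=get_state();im=cap('wrist','w5.png'); a=cap('side','s5.png'); b=cap('scene','c5.png')
for n in ['side','scene']:
    for t in ['pin_tip','bore_mouth','pin_top']: print(n,t,[(np.round(d['centre'],1).tolist(),round(d['conf'],2)) for d in finder.place_of(t,n)])
a=a[100:280,230:365];b=b[170:350,275:410]
cv2.imwrite('pics/m5.png',np.hstack([cv2.resize(a,(390,520),interpolation=2),cv2.resize(b,(390,520),interpolation=2)]))
rel([.5848,.0883,.1735],163.9)
t=np.array(s['tcp_pos']); tip=t-[0,0,.0785]
for n in ['side','scene']: print(n,'tip',proj(n,tip),'bore',proj(n,[.5848,.0883,.08]))
E
```

```text
time_s: 10.15
tcp_pos: [0.5844, 0.088, 0.1964]
eef_rot: [-179.8, -0.2, 163.9]
contact_force: [0.2, -0.1, -1.8]
gripper_width: 0.0282
side pin_tip [([460.0, 350.6], 0.96), ([448.2, 448.0], 0.74), ([298.8, 207.3], 0.67), ([302.6, 248.3], 0.56)]
side bore_mouth [([297.5, 222.0], 0.62)]
side pin_top [([475.7, 309.6], 0.79), ([462.9, 408.9], 0.78), ([296.3, 158.7], 0.65)]
scene pin_tip [([340.6, 255.0], 0.89), ([440.3, 384.3], 0.58), ([231.4, 205.2], 0.53), ([251.2, 169.8], 0.52), ([243.0, 270.4], 0.28)]
scene bore_mouth [([341.8, 266.3], 0.72)]
scene pin_top [([249.3, 135.6], 0.81), ([222.9, 176.5], 0.72), ([341.0, 219.7], 0.56), ([240.8, 270.0], 0.18)]
shift mm [ 1.3  0.4 25.5] turn [ 0.03  0.03 -0.11] t 10.6 tcp [0.5859 0.0875 0.199 ] [1.7997e+02 3.0000e-02 1.6379e+02] F [ 0.4 -0.7 -1. ] j [ 27.4  13.9 -12.4   0.  -63.6 -43.6]
side tip [296.34901129 204.84720931] bore [297.26690414 219.04887838]
scene tip [339.78319816 256.47806262] bore [339.20772864 267.27136832]
```

View pics/m5.png

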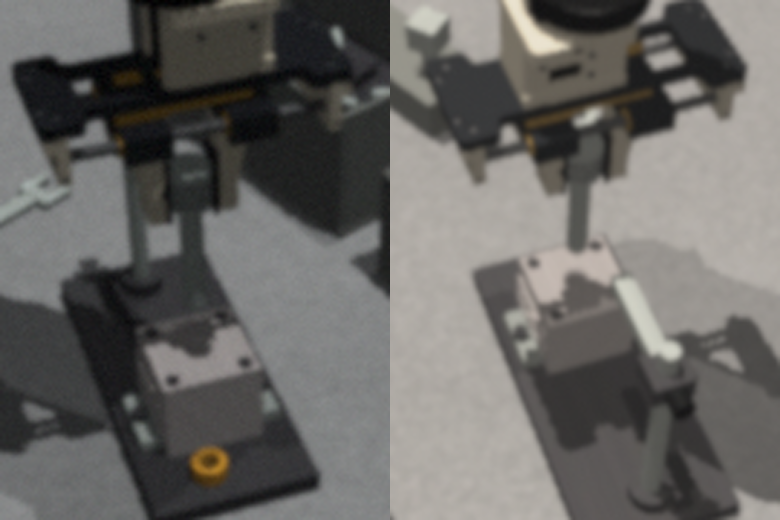

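View pics/w5.png

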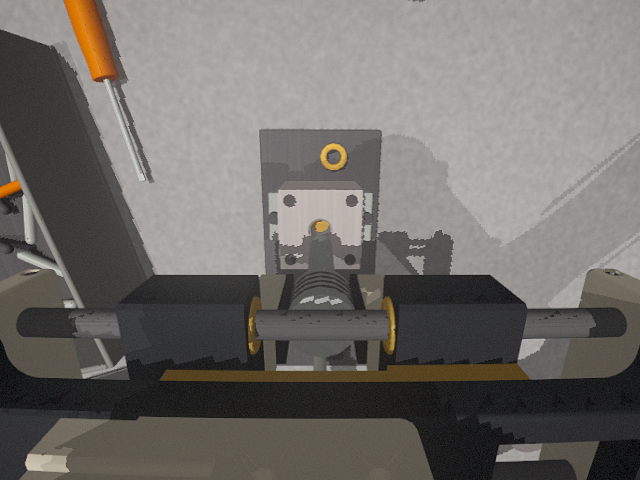

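Run:
```python
from h import *
s=get_state()
im=cv2.imread('pics/w5.png'); c=im[185:295,265:375]
cv2.imwrite('pics/w5c.png',cv2.resize(c,None,fx=5.4,fy=5.4,interpolation=cv2.INTER_CUBIC))
for P in [[.5848,.0883,.08],[.5855,.0881,.08]]: print(proj('wrist',P,s))
t=np.array(s['tcp_pos'])
print('tip',proj('wrist',t-[0,0,.0785],s),proj('wrist',t+[0,0,.0065],s))
f=lambda x,y:(x,y)
```

```text
[323.79399889 229.96435459]
[322.95032098 229.96768058]
tip [322.46232372 243.55137908] [323.03778661 294.39184329]
```

View pics/w5c.png

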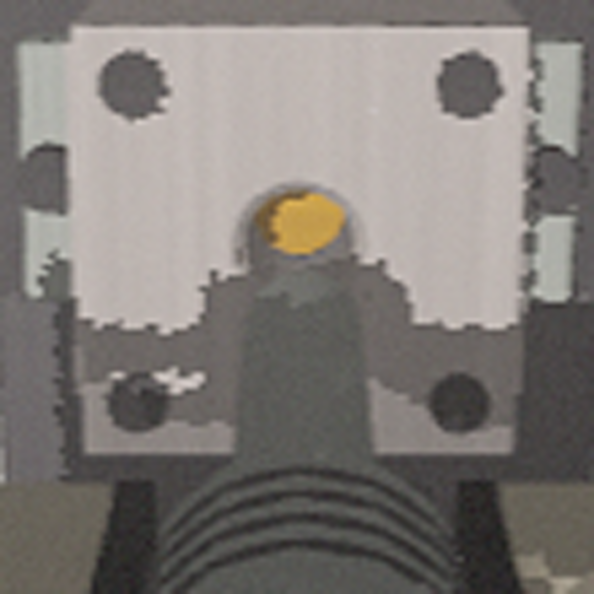

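Run:
```python
from h import *
s=get_state()
t=np.array(s['tcp_pos']); a=proj('wrist',[t[0],t[1],.08],s); 
X=atz(ray('wrist',(320.1,230.2),s),.08); Y=atz(ray('wrist',(a[0]-1.5,a[1]),s),.08)
print(a,X,Y)
from scipy.spatial.transform import Rotation as Ro
Rt=Ro.from_euler('xyz',s['eef_rot'],degrees=True).as_matrix()
print('bore in tool',Rt.T@(X-t)*1000,'axis(biased)',Rt.T@(Y-t)*1000)
```

```text
[322.30229231 229.4487529 ] [0.58792019 0.08761403 0.08      ] [0.58715077 0.08713835 0.08      ]
bore in tool [ -1.83319858   0.61478214 119.0326515 ] axis(biased) [-1.22716548e+00 -5.67884321e-02  1.19031988e+02]
```

```bash
python3 -m crank '[{"dx":-0.6,"dy":0.6,"dz":20,"wx":0,"wy":0,"wz":0,"hand":0},{"dx":0,"dy":0,"dz":15,"wx":0,"wy":0,"wz":0,"hand":0},{"dx":0,"dy":0,"dz":0,"wx":0,"wy":0,"wz":0,"hand":0}]'
python3 -m crank '[{"dx":0,"dy":0,"dz":4,"wx":0,"wy":0,"wz":0,"hand":0},{"dx":0,"dy":0,"dz":0,"wx":0,"wy":0,"wz":0,"hand":0}]'
python3 -m crank '[{"dx":0,"dy":0,"dz":4,"wx":0,"wy":0,"wz":0,"hand":0},{"dx":0,"dy":0,"dz":0,"wx":0,"wy":0,"wz":0,"hand":0}]'
```

```text
time_s: 10.98
tcp_pos: [0.5857, 0.0878, 0.1623]
eef_rot: [-179.9, -0.1, 163.8]
contact_force: [0.1, 0.5, -0.5]
gripper_width: 0.0284
time_s: 11.22
tcp_pos: [0.5866, 0.0883, 0.1598]
eef_rot: [180.0, 0.0, 163.8]
contact_force: [1.0, 0.1, -0.9]
gripper_width: 0.0286
time_s: 11.48
tcp_pos: [0.586, 0.088, 0.1554]
eef_rot: [-180.0, -0.0, 163.8]
contact_force: [-1.0, 0.1, -1.1]
gripper_width: 0.0279
```

```bash
python3 -m crank '[{"dx":0,"dy":0,"dz":3,"wx":0,"wy":0,"wz":0,"hand":0},{"dx":0,"dy":0,"dz":3,"wx":0,"wy":0,"wz":0,"hand":0}]'
python3 -m crank '[{"dx":0,"dy":0,"dz":3,"wx":0,"wy":0,"wz":0,"hand":0},{"dx":0,"dy":0,"dz":3,"wx":0,"wy":0,"wz":0,"hand":0}]'
python3 -m crank '[{"dx":0,"dy":0,"dz":3,"wx":0,"wy":0,"wz":0,"hand":0},{"dx":0,"dy":0,"dz":3,"wx":0,"wy":0,"wz":0,"hand":0}]'
```

```text
time_s: 11.72
tcp_pos: [0.5859, 0.088, 0.1492]
eef_rot: [-180.0, -0.1, 163.8]
contact_force: [-3.1, -1.7, 0.6]
gripper_width: 0.0282
time_s: 11.98
tcp_pos: [0.586, 0.088, 0.1432]
eef_rot: [-180.0, -0.1, 163.8]
contact_force: [-4.6, -0.9, 0.7]
gripper_width: 0.0279
time_s: 12.22
tcp_pos: [0.5861, 0.0881, 0.1372]
eef_rot: [-180.0, -0.0, 163.8]
contact_force: [-6.4, -1.4, 1.3]
gripper_width: 0.0277
```

```bash
python3 -m crank '[{"dx":0.5,"dy":-0.2,"dz":0,"wx":0,"wy":0,"wz":0,"hand":0},{"dx":0,"dy":0,"dz":0,"wx":0,"wy":0,"wz":0,"hand":0}]'
python3 -m crank '[{"dx":0,"dy":0,"dz":2,"wx":0,"wy":0,"wz":0,"hand":0},{"dx":0,"dy":0,"dz":2,"wx":0,"wy":0,"wz":0,"hand":0}]'
python3 -m crank '[{"dx":0,"dy":0,"dz":2,"wx":0,"wy":0,"wz":0,"hand":0},{"dx":0,"dy":0,"dz":2,"wx":0,"wy":0,"wz":0,"hand":0}]'
```

```text
time_s: 12.48
tcp_pos: [0.5858, 0.0882, 0.1372]
eef_rot: [-180.0, -0.0, 163.8]
contact_force: [-3.7, -1.6, -2.5]
gripper_width: 0.028
time_s: 12.72
tcp_pos: [0.5859, 0.0882, 0.1337]
eef_rot: [-180.0, 0.0, 163.8]
contact_force: [-4.8, -1.0, 0.8]
gripper_width: 0.0284
time_s: 12.98
tcp_pos: [0.5861, 0.0881, 0.1307]
eef_rot: [180.0, 0.0, 163.8]
contact_force: [-9.0, -0.7, 9.0]
gripper_width: 0.0281
```

```bash
python3 -m crank '[{"dx":0.6,"dy":0,"dz":0,"wx":0,"wy":0,"wz":0,"hand":0},{"dx":0,"dy":0,"dz":0,"wx":0,"wy":0,"wz":0,"hand":0}]'
python3 -m crank '[{"dx":0,"dy":0,"dz":1,"wx":0,"wy":0,"wz":0,"hand":0},{"dx":0,"dy":0,"dz":1,"wx":0,"wy":0,"wz":0,"hand":0}]'
python3 -m crank '[{"dx":0,"dy":0,"dz":1,"wx":0,"wy":0,"wz":0,"hand":0},{"dx":0,"dy":0,"dz":1,"wx":0,"wy":0,"wz":0,"hand":0}]'
```

```text
time_s: 13.22
tcp_pos: [0.5858, 0.0883, 0.1305]
eef_rot: [180.0, 0.1, 163.8]
contact_force: [-5.4, -1.1, 5.3]
gripper_width: 0.0281
time_s: 13.48
tcp_pos: [0.5859, 0.0883, 0.1289]
eef_rot: [180.0, 0.1, 163.9]
contact_force: [-6.3, -1.5, 9.1]
gripper_width: 0.0285
time_s: 13.72
tcp_pos: [0.5859, 0.0883, 0.127]
eef_rot: [180.0, 0.1, 163.9]
contact_force: [-6.7, -1.7, 9.9]
gripper_width: 0.0282
```

```bash
python3 -m crank '[{"dx":0.3,"dy":0,"dz":1,"wx":0,"wy":0,"wz":0,"hand":0},{"dx":0,"dy":0,"dz":1,"wx":0,"wy":0,"wz":0,"hand":0}]'
python3 -m crank '[{"dx":0,"dy":0,"dz":1,"wx":0,"wy":0,"wz":0,"hand":0},{"dx":0,"dy":0,"dz":1,"wx":0,"wy":0,"wz":0,"hand":0}]'
python3 -m crank '[{"dx":0,"dy":0,"dz":1,"wx":0,"wy":0,"wz":0,"hand":0}]'
python3 -m crank '[{"dx":0,"dy":0,"dz":1,"wx":0,"wy":0,"wz":0,"hand":0}]'
```

```text
time_s: 13.98
tcp_pos: [0.5859, 0.0884, 0.1251]
eef_rot: [180.0, 0.1, 163.9]
contact_force: [-5.5, -1.9, 8.7]
gripper_width: 0.0283
time_s: 14.22
tcp_pos: [0.5858, 0.0884, 0.123]
eef_rot: [180.0, 0.1, 163.9]
contact_force: [-6.8, -1.6, 10.0]
gripper_width: 0.0287
time_s: 14.35
tcp_pos: [0.5859, 0.0883, 0.1221]
eef_rot: [180.0, 0.1, 163.9]
contact_force: [-6.5, -1.6, 9.7]
gripper_width: 0.0282
time_s: 14.48
tcp_pos: [0.5858, 0.0883, 0.1211]
eef_rot: [180.0, 0.1, 163.9]
contact_force: [-7.1, -2.3, 9.6]
gripper_width: 0.0285
```

```bash
for i in 1; do :; done
python3 -m crank '[{"dx":0,"dy":0,"dz":0.6,"wx":0,"wy":0,"wz":0,"hand":0}]' | grep -E "tcp|con"
python3 -m crank '[{"dx":0,"dy":0,"dz":0.6,"wx":0,"wy":0,"wz":0,"hand":0}]' | grep -E "tcp|con"
python3 -m crank '[{"dx":0,"dy":0,"dz":0.6,"wx":0,"wy":0,"wz":0,"hand":0}]' | grep -E "tcp|con"
python3 -m crank '[{"dx":0,"dy":0,"dz":0.6,"wx":0,"wy":0,"wz":0,"hand":0}]' | grep -E "tcp|con"
```

```text
tcp_pos: [0.5858, 0.0883, 0.1205]
contact_force: [-6.5, -2.1, 9.7]
tcp_pos: [0.5859, 0.0883, 0.1199]
contact_force: [-6.4, -2.1, 10.1]
tcp_pos: [0.5858, 0.0883, 0.1193]
contact_force: [-5.9, -2.2, 10.6]
tcp_pos: [0.5858, 0.0883, 0.1187]
contact_force: [-6.3, -2.1, 10.6]
```

```bash
python3 -m crank '[{"dx":0,"dy":0,"dz":0.6,"wx":0,"wy":0,"wz":0,"hand":0}]' | grep -E "tcp|con"
python3 -m crank '[{"dx":0,"dy":0,"dz":0.6,"wx":0,"wy":0,"wz":0,"hand":0}]' | grep -E "tcp|con"
python3 -m crank '[{"dx":0,"dy":0,"dz":0.6,"wx":0,"wy":0,"wz":0,"hand":0}]' | grep -E "tcp|con"
```

```text
tcp_pos: [0.5859, 0.0883, 0.1181]
contact_force: [-6.6, -2.5, 11.3]
tcp_pos: [0.5859, 0.0883, 0.1177]
contact_force: [-8.0, -2.4, 14.3]
tcp_pos: [0.586, 0.0883, 0.1177]
contact_force: [-9.1, -2.8, 19.3]
```

The pin has bottomed: z stopped at 0.1177 while the force climbs. I'll raise the push to about 26 N and hold it.

```bash
python3 -m crank '[{"dx":0.5,"dy":0,"dz":0.4,"wx":0,"wy":0,"wz":0,"hand":0}]' | grep -E "tcp|con"
python3 -m crank '[{"dx":0.3,"dy":0,"dz":0.4,"wx":0,"wy":0,"wz":0,"hand":0}]' | grep -E "tcp|con"
python3 -m crank '[{"dx":0,"dy":0,"dz":0,"wx":0,"wy":0,"wz":0,"hand":0}]' | grep -E "tcp|con"
```

```text
tcp_pos: [0.5859, 0.0884, 0.1177]
contact_force: [-8.6, -3.4, 19.3]
tcp_pos: [0.5858, 0.0885, 0.1176]
contact_force: [-8.5, -3.7, 20.4]
tcp_pos: [0.5859, 0.0885, 0.1177]
contact_force: [-8.2, -3.4, 19.4]
```

```bash
python3 -m crank '[{"dx":0,"dy":0,"dz":0.4,"wx":0,"wy":0,"wz":0,"hand":0}]' | grep -E "tcp|con|wid"
python3 -m crank '[{"dx":0,"dy":0,"dz":0.4,"wx":0,"wy":0,"wz":0,"hand":0}]' | grep -E "tcp|con|wid"
python3 -m crank '[{"dx":0,"dy":0,"dz":0,"wx":0,"wy":0,"wz":0,"hand":0}]' | grep -E "tcp|con"
```

```text
tcp_pos: [0.5859, 0.0885, 0.1176]
contact_force: [-10.2, -3.6, 24.5]
gripper_width: 0.0282
tcp_pos: [0.586, 0.0885, 0.1176]
contact_force: [-11.4, -3.8, 26.7]
gripper_width: 0.0283
tcp_pos: [0.5859, 0.0885, 0.1176]
contact_force: [-10.6, -2.7, 24.7]
```

```bash
python3 -m crank '[{"dx":0,"dy":0,"dz":0.2,"wx":0,"wy":0,"wz":0,"hand":0},{"dx":0,"dy":0,"dz":0,"wx":0,"wy":0,"wz":0,"hand":0},{"dx":0,"dy":0,"dz":0,"wx":0,"wy":0,"wz":0,"hand":0},{"dx":0,"dy":0,"dz":0,"wx":0,"wy":0,"wz":0,"hand":0}]' | grep -E "tcp|con|wid"
python3 -m crank '[{"dx":0,"dy":0,"dz":0,"wx":0,"wy":0,"wz":0,"hand":0},{"dx":0,"dy":0,"dz":0,"wx":0,"wy":0,"wz":0,"hand":0},{"dx":0,"dy":0,"dz":0,"wx":0,"wy":0,"wz":0,"hand":0},{"dx":0,"dy":0,"dz":0,"wx":0,"wy":0,"wz":0,"hand":0},{"dx":0,"dy":0,"dz":0,"wx":0,"wy":0,"wz":0,"hand":0}]' | grep -E "tcp|con|wid"
```

```text
tcp_pos: [0.586, 0.0885, 0.1176]
contact_force: [-11.0, -2.9, 25.9]
gripper_width: 0.0283
tcp_pos: [0.586, 0.0885, 0.1176]
contact_force: [-10.9, -3.6, 25.6]
gripper_width: 0.0284
```

The pin held solid at z = 0.1176 under about 26 N for over 1 s. From first disc contact it travelled about 13 mm, within the 10–16 mm range. Now I'll unload, open and rise.

```bash
python3 -m crank '[{"dx":0,"dy":0,"dz":-1.5,"wx":0,"wy":0,"wz":0,"hand":0},{"dx":0,"dy":0,"dz":-0.5,"wx":0,"wy":0,"wz":0,"hand":0},{"dx":0,"dy":0,"dz":0,"wx":0,"wy":0,"wz":0,"hand":0}]'
python3 -m crank '[{"dx":0,"dy":0,"dz":0,"wx":0,"wy":0,"wz":0,"hand":70},{"dx":0,"dy":0,"dz":0,"wx":0,"wy":0,"wz":0,"hand":70},{"dx":0,"dy":0,"dz":0,"wx":0,"wy":0,"wz":0,"hand":70},{"dx":0,"dy":0,"dz":0,"wx":0,"wy":0,"wz":0,"hand":70}]'
python3 -m crank '[{"dx":0,"dy":0,"dz":-20,"wx":0,"wy":0,"wz":0,"hand":70},{"dx":0,"dy":0,"dz":-25,"wx":0,"wy":0,"wz":0,"hand":70},{"dx":0,"dy":0,"dz":-25,"wx":0,"wy":0,"wz":0,"hand":70},{"dx":0,"dy":0,"dz":0,"wx":0,"wy":0,"wz":0,"hand":0},{"dx":0,"dy":0,"dz":0,"wx":0,"wy":0,"wz":0,"hand":0},{"dx":0,"dy":0,"dz":0,"wx":0,"wy":0,"wz":0,"hand":0},{"dx":0,"dy":0,"dz":0,"wx":0,"wy":0,"wz":0,"hand":0}]'
python3 -c "
from h import *
cap('side','s6.png');b=cap('scene','c6.png');cap('wrist','w6.png')
a=cv2.imread('pics/s6.png')[100:280,230:365];b=b[170:350,275:410]
cv2.imwrite('pics/m6.png',np.hstack([cv2.resize(a,(390,520),interpolation=2),cv2.resize(b,(390,520),interpolation=2)]))"
```

```text
time_s: 17.6
tcp_pos: [0.5857, 0.0885, 0.1177]
eef_rot: [180.0, 0.2, 163.9]
contact_force: [-4.8, -3.4, 12.7]
gripper_width: 0.028
time_s: 18.1
tcp_pos: [0.5846, 0.0889, 0.1154]
eef_rot: [180.0, 0.0, 163.8]
contact_force: [-0.6, 0.2, -0.3]
gripper_width: 0.0597
time_s: 18.98
tcp_pos: [0.584, 0.0886, 0.1848]
eef_rot: [-180.0, -0.1, 163.8]
contact_force: [0.4, 0.2, 0.2]
gripper_width: 0.0268
```

View pics/m6.png

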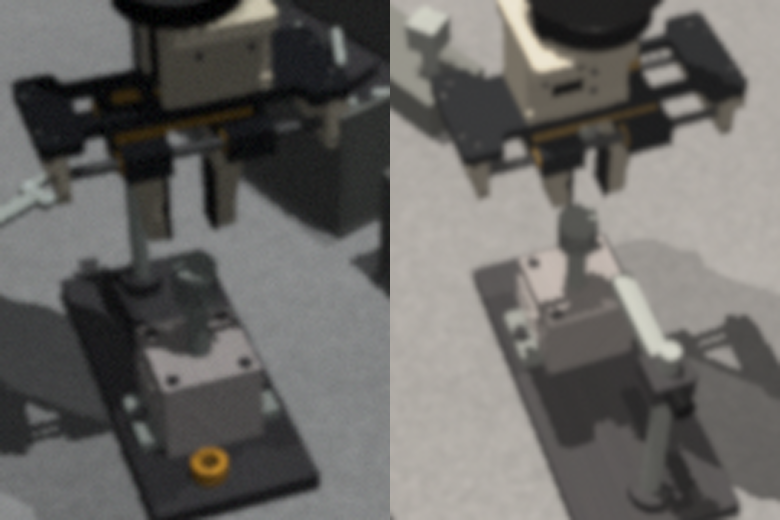

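View pics/w6.png

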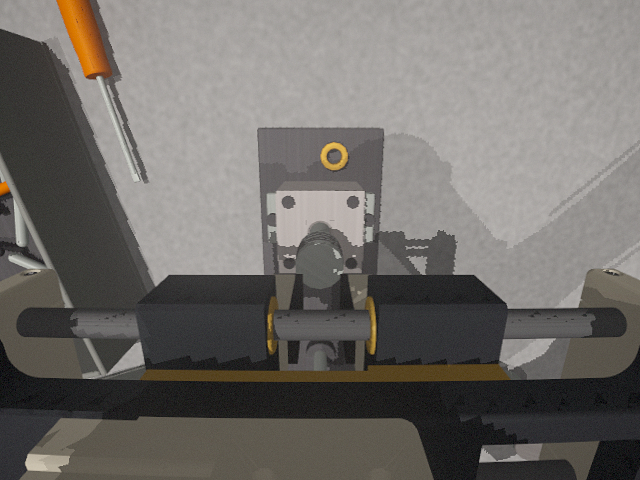

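The pin stands upright in the bore with its head clear of the jaws, and the index bar and bush are undisturbed. I'll shut the fingers and touch the head top to get its height and check again that the pin is solid.

```bash
python3 -m crank '[{"dx":0,"dy":0,"dz":0,"wx":0,"wy":0,"wz":0,"hand":0},{"dx":0,"dy":0,"dz":0,"wx":0,"wy":0,"wz":0,"hand":0},{"dx":0,"dy":0,"dz":0,"wx":0,"wy":0,"wz":0,"hand":0},{"dx":0,"dy":0,"dz":0,"wx":0,"wy":0,"wz":0,"hand":0},{"dx":0,"dy":0,"dz":12,"wx":0,"wy":0,"wz":0,"hand":0},{"dx":0,"dy":0,"dz":10,"wx":0,"wy":0,"wz":0,"hand":0},{"dx":0,"dy":0,"dz":0,"wx":0,"wy":0,"wz":0,"hand":0}]' 10 
python3 -m crank '[{"dx":0,"dy":0,"dz":3,"wx":0,"wy":0,"wz":0,"hand":0}]' | grep -E "tcp|con"
python3 -m crank '[{"dx":0,"dy":0,"dz":2,"wx":0,"wy":0,"wz":0,"hand":0}]' | grep -E "tcp|con"
python3 -m crank '[{"dx":0,"dy":0,"dz":1,"wx":0,"wy":0,"wz":0,"hand":0}]' | grep -E "tcp|con"
python3 -m crank '[{"dx":0,"dy":0,"dz":1,"wx":0,"wy":0,"wz":0,"hand":0}]' | grep -E "tcp|con"
python3 -m crank '[{"dx":0,"dy":0,"dz":1,"wx":0,"wy":0,"wz":0,"hand":0}]' | grep -E "tcp|con"
```

```text
time_s: 20.0
tcp_pos: [0.5835, 0.0883, 0.162]
eef_rot: [-179.9, -0.1, 163.8]
contact_force: [-0.0, -0.2, 0.1]
gripper_width: 0.0004
tcp_pos: [0.5846, 0.0887, 0.1606]
contact_force: [0.0, 1.8, -0.6]
tcp_pos: [0.5844, 0.0887, 0.1585]
contact_force: [-0.4, 0.2, -0.5]
tcp_pos: [0.5844, 0.0887, 0.1576]
contact_force: [0.1, 0.1, 0.7]
tcp_pos: [0.5844, 0.0887, 0.1567]
contact_force: [-0.1, 0.6, -0.7]
tcp_pos: [0.5844, 0.0887, 0.1556]
contact_force: [0.9, -0.2, -0.3]
```

```bash
python3 -m crank '[{"dx":0,"dy":0,"dz":1,"wx":0,"wy":0,"wz":0,"hand":0}]' | grep -E "tcp|con"
python3 -m crank '[{"dx":0,"dy":0,"dz":1,"wx":0,"wy":0,"wz":0,"hand":0}]' | grep -E "tcp|con"
python3 -m crank '[{"dx":0,"dy":0,"dz":1,"wx":0,"wy":0,"wz":0,"hand":0}]' | grep -E "tcp|con"
```

```text
tcp_pos: [0.5844, 0.0887, 0.1547]
contact_force: [0.2, 0.8, 6.5]
tcp_pos: [0.5851, 0.0888, 0.1546]
contact_force: [-2.5, 1.0, 9.7]
tcp_pos: [0.5855, 0.0888, 0.1546]
contact_force: [-4.0, -0.1, 16.2]
```

```bash
python3 -m crank '[{"dx":0,"dy":0,"dz":0.8,"wx":0,"wy":0,"wz":0,"hand":0},{"dx":0,"dy":0,"dz":0,"wx":0,"wy":0,"wz":0,"hand":0}]' | grep -E "tcp|con"
python3 -m crank '[{"dx":0,"dy":0,"dz":0.3,"wx":0,"wy":0,"wz":0,"hand":0},{"dx":0,"dy":0,"dz":0,"wx":0,"wy":0,"wz":0,"hand":0},{"dx":0,"dy":0,"dz":0,"wx":0,"wy":0,"wz":0,"hand":0},{"dx":0,"dy":0,"dz":0,"wx":0,"wy":0,"wz":0,"hand":0}]' | grep -E "tcp|con"
python3 -m crank '[{"dx":0,"dy":0,"dz":-10,"wx":0,"wy":0,"wz":0,"hand":0},{"dx":0,"dy":0,"dz":-30,"wx":0,"wy":0,"wz":0,"hand":0},{"dx":0,"dy":0,"dz":-30,"wx":0,"wy":0,"wz":0,"hand":0},{"dx":0,"dy":0,"dz":-30,"wx":0,"wy":0,"wz":0,"hand":0},{"dx":0,"dy":0,"dz":-30,"wx":0,"wy":0,"wz":0,"hand":0},{"dx":0,"dy":0,"dz":0,"wx":0,"wy":0,"wz":0,"hand":60},{"dx":0,"dy":0,"dz":0,"wx":0,"wy":0,"wz":0,"hand":60},{"dx":0,"dy":0,"dz":0,"wx":0,"wy":0,"wz":0,"hand":60},{"dx":0,"dy":0,"dz":0,"wx":0,"wy":0,"wz":0,"hand":60},{"dx":0,"dy":0,"dz":0,"wx":0,"wy":0,"wz":0,"hand":60}]'
python3 - <<'E'
from h import *
s=get_state(); cap('wrist','w7.png'); cap('side','s7.png'); cap('scene','c7.png')
rel([.585,.088,.3],163.9)
for n in ['side','scene','wrist']: print(n,[(np.round(d['centre'],1).tolist(),round(d['conf'],2)) for d in finder.place_of('index_top',n)])
E
```

```text
tcp_pos: [0.5857, 0.0889, 0.1545]
contact_force: [-3.3, 0.7, 14.9]
tcp_pos: [0.5858, 0.0889, 0.1546]
contact_force: [-3.7, -0.8, 17.3]
time_s: 23.0
tcp_pos: [0.5842, 0.0886, 0.281]
eef_rot: [-180.0, -0.0, 163.8]
contact_force: [-0.2, -1.0, -0.5]
gripper_width: 0.0448
shift mm [ -0.8  -0.4 -18.7] turn [-0.01 -0.01 -0.08] t 23.15 tcp [0.5843 0.0887 0.2813] [-1.7999e+02 -1.0000e-02  1.6382e+02] F [-0.  -0.2  0.5] j [ 27.6  10.9  -5.4   0.  -73.7 -43.7]
side [([283.0, 154.7], 0.7)]
scene [([357.0, 268.7], 0.57)]
wrist [([319.0, 335.6], 0.86)]
```

View pics/w7.png

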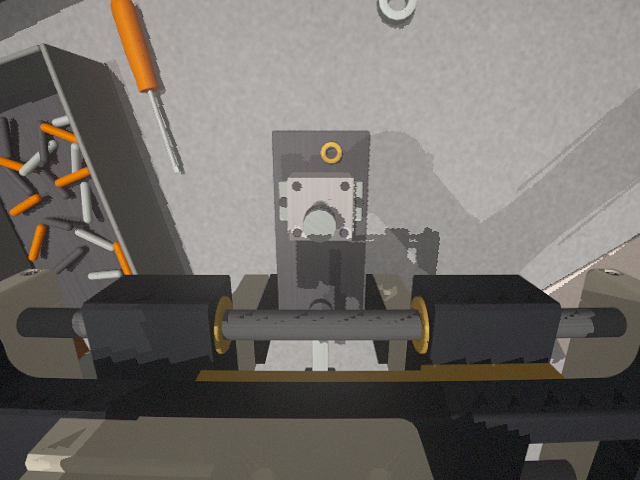

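The pin stands in the bore with its head at (319,222). The bar lies under the jaws at column 320. Head top by touch: 0.1546 m, with a steady push of about 17 N and no movement. I'll move the shut fingers 91 mm along fixture +y, above the bar, and slide it down from its top face. TCP height then directly compares with the head touch.

```bash
python3 -m crank '[{"dx":0,"dy":46,"dz":0,"wx":0,"wy":0,"wz":0,"hand":0},{"dx":0,"dy":45,"dz":0,"wx":0,"wy":0,"wz":0,"hand":0},{"dx":0,"dy":0,"dz":0,"wx":0,"wy":0,"wz":0,"hand":0},{"dx":0,"dy":0,"dz":0,"wx":0,"wy":0,"wz":0,"hand":0},{"dx":0,"dy":0,"dz":40,"wx":0,"wy":0,"wz":0,"hand":0},{"dx":0,"dy":0,"dz":35,"wx":0,"wy":0,"wz":0,"hand":0},{"dx":0,"dy":0,"dz":0,"wx":0,"wy":0,"wz":0,"hand":0},{"dx":0,"dy":0,"dz":0,"wx":0,"wy":0,"wz":0,"hand":0}]' 10
python3 - <<'E'
from h import *
cap('side','s8.png');b=cap('scene','c8.png');cap('wrist','w8.png')
a=cv2.imread('pics/s8.png')[100:280,230:365];b=b[170:350,295:430]
cv2.imwrite('pics/m8.png',np.hstack([cv2.resize(a,(390,520),interpolation=2),cv2.resize(b,(390,520),interpolation=2)]))
rel([.61,.175,.2])
E
```

```text
time_s: 24.3
tcp_pos: [0.6105, 0.1757, 0.2083]
eef_rot: [179.9, 0.1, 163.8]
contact_force: [0.0, 0.1, 0.5]
gripper_width: 0.0006
shift mm [ 0.2 -1.4  8.4] t 24.45 tcp [0.6105 0.1762 0.2084] [1.7989e+02 1.2000e-01 1.6382e+02] F [ 0.4 -1.3 -0.3] j [ 33.7  17.4  -6.3   0.  -66.1 -49.9]
```

View pics/m8.png

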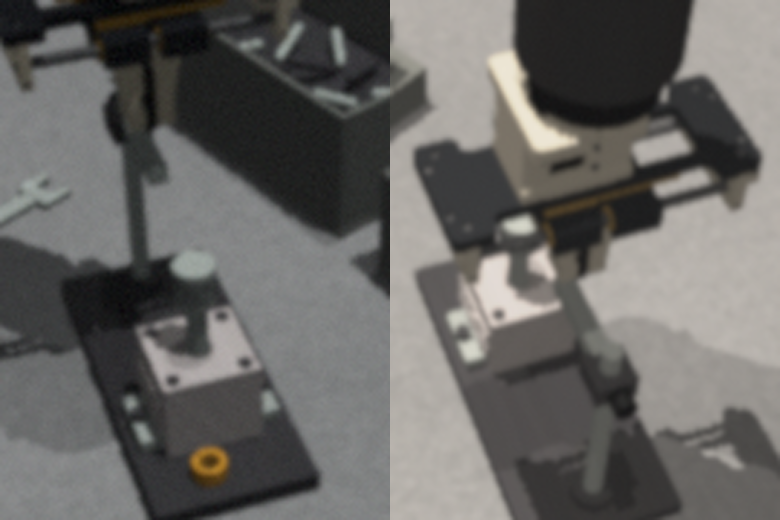

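View pics/w8.png

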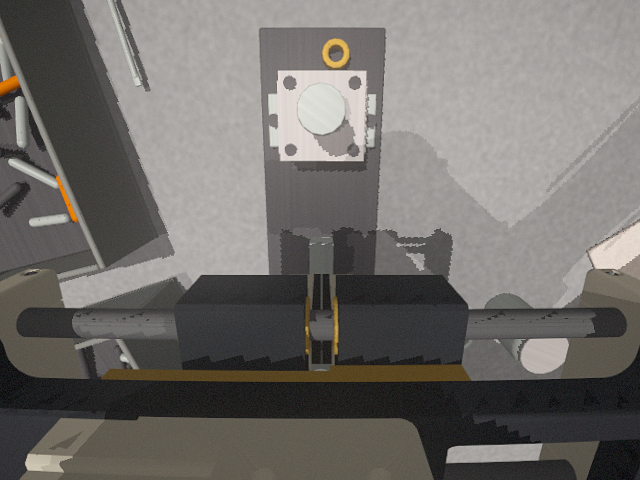

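The fingers are shut and centred over the bar, whose end shows at (321,240). Descending in small steps.

```bash
python3 -m crank '[{"dx":0,"dy":0,"dz":10,"wx":0,"wy":0,"wz":0,"hand":0},{"dx":0,"dy":0,"dz":8,"wx":0,"wy":0,"wz":0,"hand":0}]' | grep -E "tcp|con"
python3 -m crank '[{"dx":0,"dy":0,"dz":3,"wx":0,"wy":0,"wz":0,"hand":0},{"dx":0,"dy":0,"dz":2,"wx":0,"wy":0,"wz":0,"hand":0}]' | grep -E "tcp|con"
python3 -m crank '[{"dx":0,"dy":0,"dz":2,"wx":0,"wy":0,"wz":0,"hand":0},{"dx":0,"dy":0,"dz":2,"wx":0,"wy":0,"wz":0,"hand":0}]' | grep -E "tcp|con"
python3 -m crank '[{"dx":0,"dy":0,"dz":2,"wx":0,"wy":0,"wz":0,"hand":0},{"dx":0,"dy":0,"dz":2,"wx":0,"wy":0,"wz":0,"hand":0}]' | grep -E "tcp|con"
python3 -m crank '[{"dx":0,"dy":0,"dz":2,"wx":0,"wy":0,"wz":0,"hand":0},{"dx":0,"dy":0,"dz":2,"wx":0,"wy":0,"wz":0,"hand":0}]' | grep -E "tcp|con"
```

```text
tcp_pos: [0.6095, 0.1761, 0.1879]
contact_force: [0.2, 0.7, 0.5]
tcp_pos: [0.6096, 0.176, 0.1831]
contact_force: [0.4, 0.3, -0.5]
tcp_pos: [0.6098, 0.1761, 0.1799]
contact_force: [-2.3, -0.8, 3.7]
tcp_pos: [0.6098, 0.1761, 0.1757]
contact_force: [-1.9, -0.4, 4.7]
tcp_pos: [0.6098, 0.1761, 0.1714]
contact_force: [-1.8, 0.3, 4.0]
```

```bash
python3 -m crank '[{"dx":0,"dy":0,"dz":2,"wx":0,"wy":0,"wz":0,"hand":0},{"dx":0,"dy":0,"dz":2,"wx":0,"wy":0,"wz":0,"hand":0},{"dx":0,"dy":0,"dz":2,"wx":0,"wy":0,"wz":0,"hand":0},{"dx":0,"dy":0,"dz":2,"wx":0,"wy":0,"wz":0,"hand":0}]' | grep -E "tcp|con"
python3 -m crank '[{"dx":0,"dy":0,"dz":2,"wx":0,"wy":0,"wz":0,"hand":0},{"dx":0,"dy":0,"dz":2,"wx":0,"wy":0,"wz":0,"hand":0},{"dx":0,"dy":0,"dz":2,"wx":0,"wy":0,"wz":0,"hand":0},{"dx":0,"dy":0,"dz":0,"wx":0,"wy":0,"wz":0,"hand":0}]' | grep -E "tcp|con"
```

```text
tcp_pos: [0.6098, 0.1761, 0.1634]
contact_force: [-0.0, -0.1, 4.3]
tcp_pos: [0.6097, 0.1761, 0.1571]
contact_force: [2.0, -0.2, 1.7]
```

```bash
python3 -m crank '[{"dx":0,"dy":0,"dz":1.5,"wx":0,"wy":0,"wz":0,"hand":0},{"dx":0,"dy":0,"dz":1,"wx":0,"wy":0,"wz":0,"hand":0},{"dx":0,"dy":0,"dz":0,"wx":0,"wy":0,"wz":0,"hand":0}]' | grep -E "tcp|con"
python3 - <<'E'
from h import *
for _ in range(3): optics.capture('side'); print(get_state()['tcp_pos'])
E
```

```text
tcp_pos: [0.6097, 0.1761, 0.1549]
contact_force: [0.1, 0.3, 3.5]
[0.60972259 0.17608679 0.15487232]
[0.60971656 0.17612604 0.15486957]
[0.60974023 0.176087   0.15489944]
```

The bar top is at 0.1549 by touch against 0.1546 for the head. I'll lift off, clear the view and check by camera.

```bash
python3 -m crank '[{"dx":0,"dy":0,"dz":-10,"wx":0,"wy":0,"wz":0,"hand":0},{"dx":0,"dy":0,"dz":-40,"wx":0,"wy":0,"wz":0,"hand":0},{"dx":0,"dy":0,"dz":-50,"wx":0,"wy":0,"wz":0,"hand":0},{"dx":0,"dy":0,"dz":-50,"wx":0,"wy":0,"wz":0,"hand":0},{"dx":0,"dy":50,"dz":0,"wx":0,"wy":0,"wz":0,"hand":0},{"dx":0,"dy":50,"dz":0,"wx":0,"wy":0,"wz":0,"hand":0},{"dx":0,"dy":40,"dz":0,"wx":0,"wy":0,"wz":0,"hand":0},{"dx":0,"dy":0,"dz":0,"wx":0,"wy":0,"wz":0,"hand":0},{"dx":0,"dy":0,"dz":0,"wx":0,"wy":0,"wz":0,"hand":0}]'
python3 - <<'E'
from h import *
s=get_state(); cap('side','s9.png');b=cap('scene','c9.png');cap('wrist','w9.png')
a=cv2.imread('pics/s9.png')[100:280,230:365];b=b[170:350,295:430]
cv2.imwrite('pics/m9.png',np.hstack([cv2.resize(a,(390,520),interpolation=2),cv2.resize(b,(390,520),interpolation=2)]))
for n in ['side','scene']:
  for X in [[.5846,.0886,.1547],[.6096,.1751,.1547]]: print(n,np.round(proj(n,X),1))
  for t in ['pin_top','index_top']: print(n,t,[(np.round(d['centre'],1).tolist(),round(d['conf'],2)) for d in finder.place_of(t,n)])
E
```

```text
time_s: 28.35
tcp_pos: [0.6483, 0.3103, 0.3047]
eef_rot: [-179.9, -0.0, 163.8]
contact_force: [-0.5, -0.2, -0.2]
gripper_width: 0.0007
side [295.4 190. ]
side [282.1 163.9]
side pin_top [([298.6, 192.1], 0.8), ([464.1, 409.7], 0.62), ([475.0, 310.9], 0.6), ([416.8, 263.6], 0.19)]
side index_top [([283.6, 166.0], 0.84)]
scene [340.4 245.8]
scene [356.9 278.8]
scene pin_top [([249.5, 136.8], 0.57), ([222.8, 175.2], 0.53)]
scene index_top []
```

View pics/m9.png

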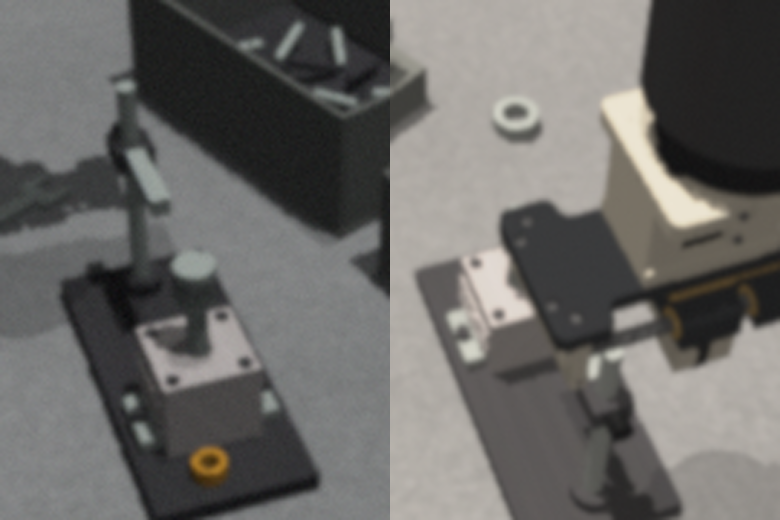

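View pics/c9.png

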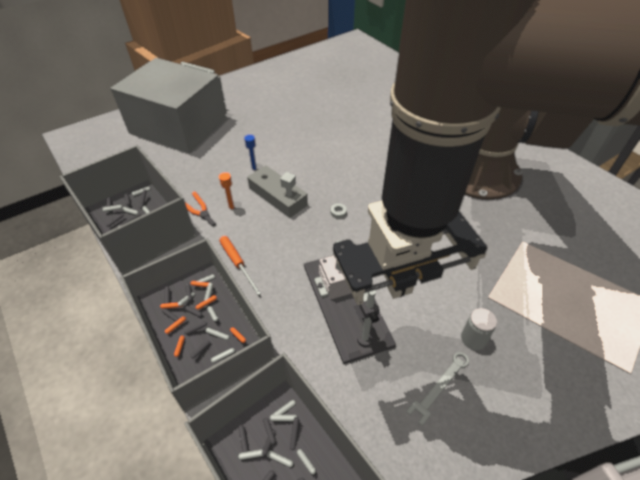

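The side view shows the pin upright, with its head top at (298,192) and the bar at (284,166). Both sit the same 2 px below the rows predicted for z = 0.1547, so they are level. The square pin, look-alikes, bush, collar, can and tools are where they were, and the arm is clear.

```bash
python3 -c "
from plant import order; print(order.close_job())"
```

```text
the job is handed in; nothing more can be done
None
```

The gauge pin is pressed home and left standing in the bore. The index bar is slid down level with its head, and I handed the job in at about 28 s of the 64 s allowed.

- **Pin:** I took the grey round-headed pin from the rack. It met the disc and drove it down about 13 mm at roughly 9–10 N. It then stopped dead at tool height 0.1176 m, and I held about 26 N there for over 1 s. The highest force I read was about 27 N. Side force in the bore was about 11 N at the end.
- **Second check on the pin:** After letting go, I pressed the head top with the shut fingers at about 15–17 N. It did not move, and its top read 0.1546 m.
- **Index bar:** I slid it down by pressing its top face with the shut fingers, not by pinching as suggested. It finished at 0.1549 m by touch, 0.3 mm from the head top.
- **Last look:** The side camera agreed that the two tops are level, though it only resolves about 1–2 mm. In the scene camera the arm hid the bar and the pin's head, so that view could not confirm the level. The other things on the bench appeared to be in their places, and the arm was clear of everything.

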